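# Slip the ring current transformers over their test stubs

### The arm

A 6-joint arm with a two-finger parallel gripper is mounted at the origin on the work surface. World frame = base frame: x ahead of the robot, y to its left, z up, the work surface at z = 0. Lengths are in m, angles in rad, forces in N, time in s.
With the tool pointing down it reaches from about 0.275 to 0.825 m from the base axis. Payload 4.9 kg.
Tool frame: the origin (TCP) lies between the finger pads; the fingertips stand 14 mm ahead of it and the grasp point (between the pads) lies 5 mm behind it (r.finger_overhang is the distance from the TCP to the fingertips, in m); y points along the fingers, x is the direction in which the jaws open and shut, and the axes are right-handed (so a half turn about y gives the same grasp; the last joint's range is limited). The gripper opens to 85 mm and grips with 20 to 120 N. Pads are 22 mm wide; open, the fingers measure 114 mm over their backs; the gripper's body (76 mm by 85 mm) begins 54 mm behind the grasp point. The pads swing forward as they close: fully open they stand 13 mm farther back than shut.
Start: joints at [1.042, 0.326, -0.193, 1.052, 0, 1.437], TCP at [0.212, 0.508, 0.245] pointing down, gripper open.
Joint ranges: [-2.65, 2.65], [-0.97, 1.79], [-1.3, 1.35], [-1.93, 2.1], [-1.47, 1.37], [-3.14, 3.14]. Speed limits (rad/s): [2.57, 2.57, 3.14, 3.14, 3.14, 3.14].

### API

Orientations are given as [roll, pitch, yaw] about the fixed x, y, z axes, in that order (R = Rz(yaw) Ry(pitch) Rx(roll)).
In Python, from station import r gives the robot as it stands. The module is installed in compiled form; this text tells all that it offers.
- The arm moves only by the tool servo_tool, never from a script. Its argument "targets" is a list that holds one entry, the list of rows, each a list of 6 numbers: the shift along the tool's x, y, z in units of 50 mm (1.0 is 50 mm), then the turn, a rotation vector about the tool's x, y, z in units of 5 degrees (1.0 is 5 degrees). In form: [[[tx, ty, tz, rx, ry, rz], ...]]. A call has 1 to 10 rows; each row is the pose to reach, as a shift and turn from the pose commanded when the call began, along the tool's axes at that moment; what a row does not reach only later rows make up. A row lasts 1/8 s, in which the tool goes at most 62.5 mm and 10.7 degrees, less where a joint would pass 70% of its speed; a pose out of reach is approached as far as the arm can. A call with a gripper value outside its range is refused whole. "hand" is the finger opening in mm, from 0 to 85.4, set as the call begins (left out, the last holds). The fingers move at their own pace and stop on an object; the grip force is fixed at half the most. Time passes only in rows, so rows that repeat a pose let the fingers close. It gives the time, the measured TCP pose, the force and the opening at its end, in the units of the state.
- r.read_state(): the state, without advancing time (a new reading comes with each control period).
- r.capture(name): name is "scene" or "top" or "wrist"; returns the picture (384x512x3 uint8, red, green, blue); there is no depth.
- r.get_calibration(name): a dict with "fx", "fy", "cx", "cy" (pixels), "T" (4x4, takes a point from camera to world coordinates). Camera axes: x right, y up, looking along -z (the intrinsics and any distortion apply to the point x, -y, -z); pixel columns grow to the right and rows downward; lengths in m; the calibration is good to about 2 mm. A picture is of the moment at which its call begins: read the wrist's pose just before it. get_calibration takes no time and is no camera call; for the wrist camera it gives the pose at the moment of the call.
- r.hand_in(): hands the job in, once; it reports no verdict.
Trained networks look in the newest picture that a camera, given by its name, has taken for a name from the list of things; names that differ only in an ending like _2 or _b are one class to them, and where a whole thing is asked for, a point or a joint stands for the part that bears it (a point fixed in the world has none). Each returns a list of dicts, best first, with "score" (0 to 1); they miss things now and then, are a little off and sometimes report something else, mostly with a low value. They report only what shows in the picture. A call takes as long as a camera call. They do not tell look-alikes from the thing itself.
- r.look_for(camera, name): "centre" ([column, row] in pixels, amid what is visible of it).
- r.cut_out(camera, name): "region" (384x512 bool, what is visible of it) and "centre" ([column, row] in pixels, amid what is visible of it).
The state is a dict: "t": time; "q": joint angles; "joint_vel": joint speeds; "joint_efforts": joint torques, N m; "tool_pos": TCP position; "ee_rot": TCP orientation; "force": force on the tool from outside, world axes, zero at the start; "ft_torque": the same for the moment, N m; "opening": finger opening in m.
Only numpy, scipy, OpenCV 4.12 (cv2) and the standard library are available. Lean on these libraries where they do the work, as an engineer would, in place of code of your own. Each camera call takes 0.05 s, during which the arm holds its last target. There are 200 camera calls.

### The job

Get the three black ring current transformers ready for testing: put each one over a copper stub so that it lies flat on the stub's foot, the largest ring on the thickest stub, the middle one on the middle stub and the smallest on the thinnest. Set them down rather than dropping them, and leave the two brown insulators and the white fuse-link where they are.

Things in the scene. Friction and masses are not known exactly. Their poses are not given: they have to be found in the camera images.
- ct_large: Largest ring current transformer, loose: a thick black ring lying flat, outer diameter 70 mm, round vertical bore 46 mm, 28 mm high, about 350 g. A small black terminal block (20 mm wide along y, 18 mm high, with two brass studs up to 21 mm high) sticks out 14 mm beyond the ring on its +x side, so the plain sides to grip are at +y and -y, 70 mm apart. Origin: centre of the bore at the underside; z up along the bore, x from the centre towards the terminal block.
- ct_medium: Middle ring current transformer, loose: a thick black ring lying flat, outer diameter 56 mm, round vertical bore 34 mm, 28 mm high, about 220 g. A small black terminal block (20 mm wide along y, 18 mm high, with two brass studs up to 21 mm high) sticks out 14 mm beyond the ring on its +x side, so the plain sides to grip are at +y and -y, 56 mm apart. Origin: centre of the bore at the underside; z up along the bore, x from the centre towards the terminal block.
- ct_small: Smallest ring current transformer, loose: a thick black ring lying flat, outer diameter 42 mm, round vertical bore 24 mm, 28 mm high, about 120 g. A small black terminal block (20 mm wide along y, 18 mm high, with two brass studs up to 21 mm high) sticks out 14 mm beyond the ring on its +x side, so the plain sides to grip are at +y and -y, 42 mm apart. Origin: centre of the bore at the underside; z up along the bore, x from the centre towards the terminal block.
- stub_thick: Thickest primary stub, fixed to the bench: a round white foot 84 mm in diameter and 12 mm thick with a vertical copper bar 30 mm in diameter standing at its centre; the bar's top is 56 mm above the bench and its last 12 mm taper to a tip 18 mm across. Origin: centre of the foot's underside, on the bench; z up along the bar.
- stub_medium: Middle primary stub, fixed to the bench: a round white foot 84 mm in diameter and 12 mm thick with a vertical copper bar 20 mm in diameter standing at its centre; the bar's top is 56 mm above the bench and its last 12 mm taper to a tip 10 mm across. Origin: centre of the foot's underside, on the bench; z up along the bar.
- stub_thin: Thinnest primary stub, fixed to the bench: a round white foot 84 mm in diameter and 12 mm thick with a vertical copper bar 8 mm in diameter standing at its centre; the bar's top is 56 mm above the bench and its last 12 mm taper to a tip 3 mm across. Origin: centre of the foot's underside, on the bench; z up along the bar.
- insulator_a: Slim brown ribbed stand-off insulator, loose: a plain upright cylinder without a hole, 42 mm in diameter, 50 mm high, brass dot on top, 120 g. It is not to be moved. Origin: centre of the underside, z up.
- insulator_b: Squat brown ribbed stand-off insulator, loose: a plain upright cylinder without a hole, 58 mm in diameter, 40 mm high, brass dot on top, 170 g. It is not to be moved. Origin: centre of the underside, z up.
- fuse_link: Knife-blade fuse-link, loose: white ceramic block with steel end plates, 56 mm long along x (80 mm over its two steel blades), 40 mm wide along y, 30 mm high, 160 g. It is not to be moved. Origin: centre of the underside, z up.
Not all that is in view belongs to the job. Leave any blue look-alike of the ct_medium alone.

How it is judged:
By the outcome, as a careful person would: the job done as asked, in the order asked, and still so for the second after the job is handed in, with the robot touching nothing.
It also fails if it takes over 104 s, if anything falls off the work surface, if the arm or the gripper's body presses on something with over 40 N, if the wrist force passes 120 N, or if a joint passes its speed limit or range.

## Working session

There is one attempt and no reset: what is moved stays moved. The work goes in short steps, Python scripts to look and compute and a tool call to move; the robot and the scene stay as the last step left them, time stands still between calls to the robot, and variables do not carry over. Pictures are saved under pics/ and viewed, about 12 in all and at most 16, crops included, and the job is handed in when it is done.

Besides the shell and the picture viewer there is one more tool, called after ">>>" in YAML: its name, and indented under it one key for each argument. servo_tool: Moves the arm, as the interface text tells. Its arguments: {"type":"object","properties":{"targets":{"type":"array","items":{"type":"array","items":{"type":"array","items":{"type":"number"}}}},"hand":{"type":"number"}},"required":["targets"]}

```bash
mkdir -p pics; python3 - <<'E'
from station import r
import cv2,numpy as np
s=r.read_state();print(s['t'],s['tool_pos'],s['ee_rot'],s['force'],s['opening'])
a=r.capture('scene');b=r.capture('top')
for n,p in(('scene',a),('top',b)):
    cv2.imwrite(f'pics/{n}0.png',p[:,:,::-1]); c=r.get_calibration(n);print(n,{k:np.round(v,3).tolist() for k,v in c.items()})
c=r.get_calibration('wrist');print(c)
E
```

```text
0.0 [0.21125314 0.50723247 0.24452822] [-1.57053538  0.00162979  1.17602069] [-0.09285173 -0.37563141  0.66486453] 0.08549471852831954
scene {'fx': 386.587, 'fy': 386.587, 'cx': 258.967, 'cy': 191.801, 'T': [[0.386, -0.58, 0.717, 1.132], [0.922, 0.24, -0.302, -0.26], [0.003, 0.778, 0.628, 0.592], [0.0, 0.0, 0.0, 1.0]]}
top {'fx': 435.192, 'fy': 435.192, 'cx': 264.731, 'cy': 183.573, 'T': [[0.026, 0.995, -0.092, 0.417], [-1.0, 0.025, -0.007, -0.001], [-0.004, 0.092, 0.996, 0.975], [0.0, 0.0, 0.0, 1.0]]}
{'fx': 265.6342695839703, 'fy': 265.6342695839703, 'cx': 256.8953000302934, 'cy': 194.40011801942316, 'T': array([[ 0.38460609, -0.88098997, -0.27556274,  0.14154818],
       [ 0.9230801 ,  0.36670196,  0.11598619,  0.53527608],
       [-0.00113327, -0.29897548,  0.95426012,  0.37414446],
       [ 0.        ,  0.        ,  0.        ,  1.        ]])}
```

View pics/top0.png

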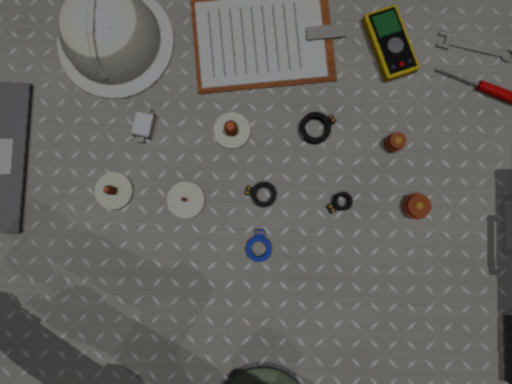

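View pics/scene0.png

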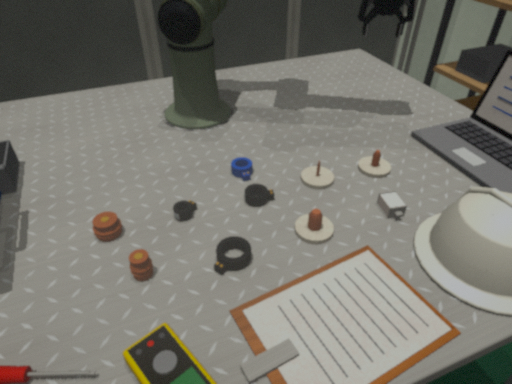

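```bash
cat >h.py <<'E'
from station import r
import cv2,numpy as np
def plane(c,px,z):
    px=np.atleast_2d(np.asarray(px,float))
    d=np.c_[(px[:,0]-c['cx'])/c['fx'],-(px[:,1]-c['cy'])/c['fy'],-np.ones(len(px))]@c['T'][:3,:3].T
    o=c['T'][:3,3]; return (o+d*((z-o[2])/d[:,2])[:,None])[:,:2]
def proj(c,p):
    q=(np.atleast_2d(p)-c['T'][:3,3])@c['T'][:3,:3]
    return np.c_[c['cx']-c['fx']*q[:,0]/q[:,2],c['cy']+c['fy']*q[:,1]/q[:,2]]
E
python3 - <<'E'
from h import *
r.capture('top');c=r.get_calibration('top')
for n in['ct_large','ct_medium','ct_small','stub_thick','stub_medium','stub_thin','insulator_a','insulator_b','fuse_link']:
    for d in r.cut_out('top',n)[:3]:
        m=d['region'].astype(np.uint8)
        k=max(cv2.findContours(m,cv2.RETR_EXTERNAL,cv2.CHAIN_APPROX_NONE)[0],key=len)[:,0]
        z=.012 if 'stub' in n else .028
        w=plane(c,k,z); (x,y),rad=cv2.minEnclosingCircle(w.astype(np.float32))
        ctr=plane(c,d['centre'],z)[0]
        print(n,round(d['score'],2),np.round(d['centre']),m.sum(),'ctr',ctr.round(3),'enc',round(x,3),round(y,3),round(rad,3))
E
```

```text
ct_large 0.55 [318. 120.] 638 ctr [ 0.65  -0.108] enc 0.633 -0.108 0.044
ct_medium 0.76 [254. 240.] 389 ctr [0.381 0.025] enc 0.371 0.017 0.035
ct_medium 0.67 [393. 139.] 324 ctr [ 0.61  -0.274] enc 0.605 -0.278 0.026
ct_medium 0.62 [256. 192.] 341 ctr [0.486 0.024] enc 0.481 0.015 0.034
stub_thick 0.66 [229. 131.] 1086 ctr [0.623 0.089] enc 0.624 0.083 0.043
stub_thick 0.41 [395. 140.] 337 ctr [ 0.611 -0.284] enc 0.609 -0.281 0.026
stub_medium 0.73 [114. 194.] 1176 ctr [0.475 0.339] enc 0.481 0.342 0.044
stub_medium 0.28 [414. 204.] 592 ctr [ 0.469 -0.326] enc 0.466 -0.33 0.032
stub_thin 0.8 [187. 202.] 1093 ctr [0.462 0.176] enc 0.465 0.18 0.042
insulator_a 0.9 [416. 204.] 613 ctr [ 0.469 -0.325] enc 0.464 -0.324 0.032
insulator_a 0.77 [397. 140.] 359 ctr [ 0.608 -0.283] enc 0.605 -0.277 0.027
insulator_a 0.26 [228. 129.] 1087 ctr [0.624 0.089] enc 0.622 0.083 0.042
insulator_b 0.9 [416. 204.] 613 ctr [ 0.469 -0.325] enc 0.464 -0.324 0.032
insulator_b 0.77 [397. 140.] 359 ctr [ 0.608 -0.283] enc 0.605 -0.277 0.027
insulator_b 0.26 [228. 129.] 1087 ctr [0.624 0.089] enc 0.622 0.083 0.042
fuse_link 0.67 [144. 128.] 597 ctr [0.621 0.275] enc 0.629 0.279 0.038
fuse_link 0.25 [114. 193.] 1159 ctr [0.475 0.334] enc 0.481 0.336 0.043
```

```bash
cat >>h.py <<'E'
from scipy.spatial.transform import Rotation as Ro
def go(x,y,z,yaw):
    s=r.read_state(); R=Ro.from_euler('xyz',s['ee_rot']); yaw=np.radians(yaw)
    cur=s['ee_rot'][2]; yaw=cur+(yaw-cur+np.pi/2)%np.pi-np.pi/2
    d=R.inv().apply(np.array([x,y,z])-s['tool_pos'])/.05
    w=np.degrees((R.inv()*Ro.from_euler('xyz',[-np.pi/2,0,yaw])).as_rotvec())/5
    print('t',round(s['t'],2),'pos',s['tool_pos'].round(4),'yaw',np.degrees(cur).round(1),'q',s['q'].round(2),'open',round(s['opening'],4),'F',s['force'].round(1))
    print('move',np.r_[d,w].round(2).tolist(),'rows>=',max(np.linalg.norm(d)/1.25,np.linalg.norm(w)*5/10.7).round(1))
E
python3 - <<'E'
from h import *
c=r.get_calibration('top');print(r.finger_overhang)
for n,a,b in(('L',(315,128),(332,119)),('M',(263,194),(248,190)),('S',(342,201),(331,209))):
    p=plane(c,[a],.028)[0];q=plane(c,[b],.02)[0];print(n,p.round(3),np.degrees(np.arctan2(*(q-p)[::-1])))
go(.63,-.105,.16,28)
E
```

```text
0.014
L [ 0.631 -0.103] -58.961426410513965
M [0.482 0.008] 75.63381040976267
S [ 0.471 -0.164] 128.13294957621542
t 0.6 pos [0.2115 0.5077 0.2453] yaw 67.4 q [ 1.04  0.33 -0.19  1.05  0.    1.44] open 0.0854 F [ 0.1 -0.4 -0.4]
move [-8.09, 1.71, -12.44, -0.0, 7.88, -0.0] rows>= 11.9
```

>>> servo_tool:
  targets:
    - [[-4,0.6,-6.2,0,4,0],[-4,0.6,-6.2,0,4,0],[-4,0.6,-6.2,0,4,0],[-4,0.6,-6.2,0,4,0],[-4,0.6,-6.2,0,4,0],[-8.1,1.7,-12.4,0,7.4,0],[-8.1,1.7,-12.4,0,7.4,0],[-8.1,1.7,-12.4,0,7.4,0],[-8.1,1.7,-12.4,0,7.4,0],[-8.1,1.7,-12.4,0,7.4,0]]
  hand: 85

```text
t: 1.85
tool_pos: [0.5624, -0.0074, 0.1768]
ee_rot: [-1.571, -0.001, 0.53]
force: [1.3, 1.4, 0.6]
opening: 0.085
```

```bash
python3 -c "
from h import *
go(.631,-.103,.13,31)"
```

```text
t 1.85 pos [ 0.5624 -0.0074  0.1768] yaw 30.4 q [-0.14  0.4  -0.26  0.9   0.    0.9 ] open 0.085 F [1.3 1.4 0.6]
move [0.22, 0.94, -2.34, 0.0, -0.13, 0.01] rows>= 2.0
```

>>> servo_tool:
  targets:
    - [[0.2,0.9,-2.3,0,-0.1,0],[0.2,0.9,-2.3,0,-0.1,0],[0.2,0.9,-2.3,0,-0.1,0],[0.2,0.9,-2.3,0,-0.1,0]]

```text
t: 2.35
tool_pos: [0.6274, -0.0993, 0.1315]
ee_rot: [-1.569, 0.001, 0.539]
force: [-0.5, 0.4, 0.5]
opening: 0.0843
```

```bash
cat >>h.py <<'E'
def look(name,file):
    c=r.get_calibration('wrist');p=r.capture('wrist');cv2.imwrite('pics/'+file,p[:,:,::-1])
    for d in r.cut_out('wrist',name)[:2]:
        m=d['region'].astype(np.uint8);k=max(cv2.findContours(m,cv2.RETR_EXTERNAL,cv2.CHAIN_APPROX_NONE)[0],key=len)[:,0]
        print(name,round(d['score'],2),np.round(d['centre']),m.sum(),'world ctr',plane(c,d['centre'],.02).round(3))
    return p,c
E
python3 - <<'E'
from h import *
look('ct_large','w1.png'); go(.631,-.103,.13,31)
E
```

```text
ct_large 0.56 [259. 218.] 3364 world ctr [[ 0.642 -0.119]]
ct_large 0.37 [362.  24.] 5293 world ctr [[0.627 0.064]]
t 2.45 pos [ 0.6276 -0.0984  0.1327] yaw 31.0 q [-0.27  0.57 -0.11  0.89  0.    0.76] open 0.085 F [0.4 0.2 0.3]
move [0.01, 0.05, -0.11, 0.0, -0.01, 0.0] rows>= 0.1
```

View pics/w1.png

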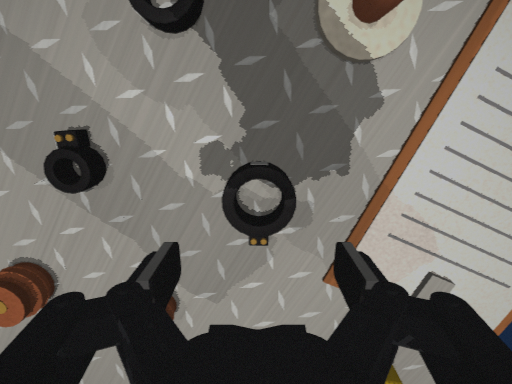

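```bash
cat >>h.py <<'E'
from scipy.optimize import minimize
def hullmask(c,p):
    m=np.zeros((384*4,512*4),np.uint8)
    cv2.fillConvexPoly(m,cv2.convexHull(np.round(proj(c,p)*4+1.5).astype(np.int32)),1)
    return m
A=np.linspace(0,2*np.pi,60)
def circ(x,y,rad,z): return np.c_[x+rad*np.cos(A),y+rad*np.sin(A),0*A+z]
def ring(c,x,y,th,D,B,z0=0.):
    m=hullmask(c,np.r_[circ(x,y,D/2,z0),circ(x,y,D/2,z0+.028)])
    cs,sn=np.cos(th),np.sin(th)
    b=np.array([[x+cs*u-sn*v,y+sn*u+cs*v,z] for u in(D/2-.006,D/2+.014) for v in(-.01,.01) for z in(z0,z0+.018)])
    m|=hullmask(c,b)
    return m&~(hullmask(c,circ(x,y,B/2,z0))&hullmask(c,circ(x,y,B/2,z0+.028)))
def fit(obs,f,x0,step):
    o=cv2.resize(obs.astype(np.uint8),None,fx=4,fy=4,interpolation=cv2.INTER_LINEAR)
    g=lambda v:1-(f(*v)&o).sum()/max(1,(f(*v)|o).sum())
    S=np.array([x0]+[np.array(x0)+np.eye(len(x0))[i]*step[i] for i in range(len(x0))])
    q=minimize(g,x0,method='Nelder-Mead',options=dict(initial_simplex=S,maxfev=120,xatol=1e-4,fatol=1e-4));return q.x,1-q.fun
def near(mask,u,v):
    n,l,st,ct=cv2.connectedComponentsWithStats(mask.astype(np.uint8)); 
    i=min((i for i in range(1,n) if st[i,4]>150),key=lambda i:np.hypot(*(ct[i]-(u,v)))); print('comp',st[i]); return l==i
def fitring(p,c,u,v,D,B,th0,thr=50):
    h=near(p.max(2)<thr,u,v); x,y=plane(c,[u,v],.02)[0]
    q,s=fit(h,lambda x,y,t:ring(c,x,y,t,D,B),[x,y,np.radians(th0)],[.006,.006,.15]);print('ring',q[:2].round(4),'th',np.degrees(q[2]).round(1),'iou',s.round(3));return q
E
python3 - <<'E'
from h import *
p=cv2.imread('pics/w1.png')[:,:,::-1];c=r.get_calibration('wrist')
for t in(35,50):
  for a in((259,208,.07,.046,-59),(75,165,.042,.024,128)): fitring(p,c,*a,t)
go(.63,-.1,.05,31)
E
```

```text
comp [ 223  163   73   82 2770]
ring [ 0.6324 -0.1033] th -58.0 iou 0.798
comp [  45  130   61   63 2573]
ring [ 0.4692 -0.1662] th 126.9 iou 0.856
comp [ 223  162   73   83 3039]
ring [ 0.6327 -0.1035] th -58.6 iou 0.877
comp [  44  129   62   64 2671]
ring [ 0.4692 -0.1663] th 125.5 iou 0.887
t 2.45 pos [ 0.6276 -0.0984  0.1327] yaw 31.0 q [-0.27  0.57 -0.11  0.89  0.    0.76] open 0.085 F [0.4 0.2 0.3]
move [0.02, 1.65, -0.05, 0.0, -0.01, 0.0] rows>= 1.3
```

```bash
python3 - <<'E'
from h import *
c=r.get_calibration('wrist');s=r.read_state();R=Ro.from_euler('xyz',s['ee_rot']).as_matrix()
o=R.T@(c['T'][:3,3]-s['tool_pos']);print(o)
for px,x in(((179,243),-.0425),((337,243),.0425),((163,243),-.052),((353,243),.052)):
    d=R.T@c['T'][:3,:3]@np.array([(px[0]-c['cx'])/c['fx'],-(px[1]-c['cy'])/c['fy'],-1]);t=(x-o[0])/d[0];print(px,(o+t*d).round(4))
go(.6327,-.1035,.05,31)
E
```

```text
[-0.00031923 -0.1295577   0.07466664]
(179, 243) [-0.0425  0.0003  0.0064]
(337, 243) [ 0.0425 -0.0022  0.0076]
(163, 243) [-0.052   0.0024  0.0053]
(353, 243) [0.052  0.0002 0.0064]
t 2.45 pos [ 0.6276 -0.0984  0.1327] yaw 31.0 q [-0.27  0.57 -0.11  0.89  0.    0.76] open 0.085 F [0.4 0.2 0.3]
move [0.03, 1.65, -0.14, 0.0, -0.01, 0.0] rows>= 1.3
```

>>> servo_tool:
  targets:
    - [[0.03,0.8,-0.14,0,0,0],[0.03,1.65,-0.14,0,0,0],[0.03,2.1,-0.14,0,0,0],[0.03,2.4,-0.14,0,0,0],[0.03,2.48,-0.14,0,0,0],[0.03,2.48,-0.14,0,0,0]]

```text
t: 3.2
tool_pos: [0.6335, -0.1046, 0.0089]
ee_rot: [-1.572, -0.001, 0.54]
force: [-0.8, 0.1, 0.9]
opening: 0.085
```

>>> servo_tool:
  targets:
    - [[0,0,0,0,0,0],[0,0,0,0,0,0],[0,0,0,0,0,0],[0,0,0,0,0,0],[0,0,0,0,0,0],[0,0,0,0,0,0]]
  hand: 40

```text
t: 3.95
tool_pos: [0.6337, -0.1052, 0.0096]
ee_rot: [-1.572, -0.001, 0.539]
force: [-1.4, 0.7, 4.6]
opening: 0.0675
```

```bash
python3 - <<'E'
from h import *
look('ct_large','w2.png'); go(.631,-.103,.14,31)
E
```

```text
ct_large 0.8 [262. 280.] 12499 world ctr [[ 0.641 -0.112]]
t 4.05 pos [ 0.6337 -0.1052  0.0095] yaw 30.9 q [-0.28  0.72 -0.19  0.66 -0.    0.75] open 0.0679 F [-1.6  0.3  5.5]
move [-0.02, -2.61, 0.06, 0.02, -0.03, 0.01] rows>= 2.1
```

View pics/w2.png

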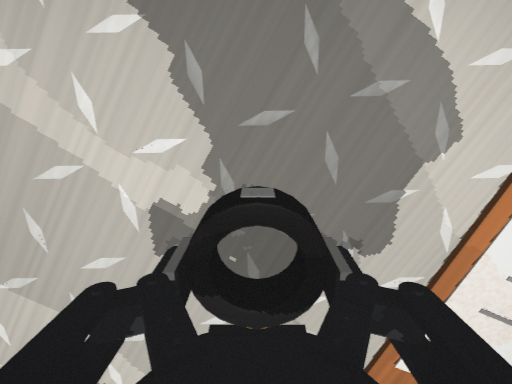

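>>> servo_tool:
  targets:
    - [[0,-0.4,0,0,0,0],[0,-1.2,0,0,0,0],[0,-2.2,0,0,0,0],[0,-2.6,0,0,0,0],[0,-2.6,0,0,0,0]]

```text
t: 4.68
tool_pos: [0.634, -0.1052, 0.1398]
ee_rot: [-1.573, -0.003, 0.539]
force: [0.1, -0.3, -5.9]
opening: 0.0678
```

```bash
python3 - <<'E'
from h import *
p,c=look('ct_large','w3.png'); go(.626,.084,.14,30)
cv2.imwrite('pics/t1.png',r.capture('top')[60:260,80:480,::-1])
E
```

```text
ct_large 0.57 [256. 278.] 12740 world ctr [[ 0.684 -0.192]]
t 4.78 pos [ 0.632  -0.1046  0.1367] yaw 30.9 q [-0.28  0.58 -0.09  0.91  0.    0.75] open 0.0675 F [-0.  -0.6 -4.8]
move [1.83, -0.06, 3.3, -0.02, 0.18, -0.01] rows>= 3.0
```

View pics/w3.png

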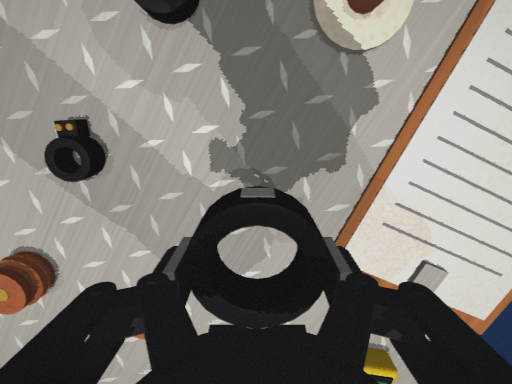

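>>> servo_tool:
  targets:
    - [[0.9,0,1.0,0,0,0],[1.8,0,1.7,0,0,0],[1.8,0,1.7,0,0,0],[1.8,0,1.7,0,0,0]]

```text
t: 5.32
tool_pos: [0.6653, 0.0145, 0.136]
ee_rot: [-1.569, 0.003, 0.54]
force: [-0.1, -1.7, -4.7]
opening: 0.0679
```

```bash
cat >>h.py <<'E'
def fitfoot(p,c,x,y):
    u,v=proj(c,[x,y,.012])[0]; q=p.astype(int); w=(q.min(2)>125)
    m=np.zeros(w.shape,np.uint8);
    cv2.circle(m,(int(u),int(v)),75,1,-1); w&=m>0
    cv2.imwrite('pics/mask.png',w*np.uint8(255))
    h=near(cv2.morphologyEx(w.astype(np.uint8),cv2.MORPH_OPEN,np.ones((9,9))),u,v)
    k=cv2.convexHull(max(cv2.findContours(h.astype(np.uint8),cv2.RETR_EXTERNAL,cv2.CHAIN_APPROX_NONE)[0],key=len)); h=np.zeros_like(m);cv2.fillConvexPoly(h,k,1)
    o,s=fit(h,lambda x,y:hullmask(c,circ(x,y,.042,.012)),[x,y],[.006,.006]);print('foot',o.round(4),'iou',s.round(3));return o
E
python3 - <<'E'
from h import *
p,c=look('stub_thick','w4.png'); print(proj(c,[.624,.083,.012])); fitfoot(p,c,.624,.083)
go(.624,.083,.12,30)
E
```

```text
stub_thick 0.62 [256. 103.] 7188 world ctr [[0.622 0.083]]
[[257.15999531 105.32353632]]
comp [ 236   55   67   63 2125]
foot [0.6244 0.0831] iou 0.347
t 5.42 pos [0.6656 0.0132 0.1367] yaw 30.8 q [-0.09  0.62 -0.    0.95 -0.    0.94] open 0.0676 F [ 0.2 -1.2 -4.5]
move [0.0, 0.34, 1.62, -0.01, 0.16, -0.02] rows>= 1.3
```

View pics/w4.png

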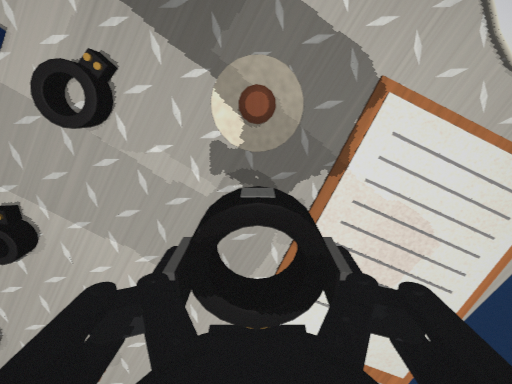

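```bash
cat >>h.py <<'E'
def fitbar(p,c,x,y,d,tip):
    q=p.astype(int); u,v=proj(c,[x,y,.04])[0]
    h=near((q[:,:,0]>1.35*q[:,:,2]),u,v)
    o,s=fit(h,lambda x,y:hullmask(c,np.r_[circ(x,y,d/2,.012),circ(x,y,d/2,.044),circ(x,y,tip/2,.056)]),[x,y],[.006,.006]);print('bar',o.round(4),'iou',s.round(3));return o
def fithole(p,c,B,graspz):
    s=r.read_state();R=Ro.from_euler('xyz',s['ee_rot']);z0=s['tool_pos'][2]-graspz
    x,y=s['tool_pos'][:2]; u,v=proj(c,[x,y,z0+.02])[0]
    h=near(p.max(2)>60,u,v) if 0 else None
    m=(p.max(2)>50).astype(np.uint8); n,l,st,ct=cv2.connectedComponentsWithStats(m)
    i=l[int(v),int(u)]; print('hole',st[i],i); h=l==i
    o,sc=fit(h,lambda x,y:hullmask(c,circ(x,y,B/2,z0))&hullmask(c,circ(x,y,B/2,z0+.028)),[x,y],[.006,.006])
    print('ring centre',o.round(4),'tool offset mm',(R.inv().apply(np.r_[o,s['tool_pos'][2]]-s['tool_pos'])*1e3).round(1),'iou',sc.round(3));return o
E
python3 - <<'E'
from h import *
p=cv2.imread('pics/w4.png')[:,:,::-1];c=r.get_calibration('wrist')
b=fitbar(p,c,.624,.083,.03,.018)
h=fithole(p,c,.046,.009)
s=r.read_state()['tool_pos'];d=b-h
go(s[0]+d[0],s[1]+d[1],.09,30.8)
E
```

```text
comp [ 239   84   37   40 1157]
bar [0.6241 0.0819] iou 0.956
hole [ 217  225   81   54 3292] 5
ring centre [0.6643 0.0152] tool offset mm [-0.   0.   2.4] iou 0.923
t 5.42 pos [0.6656 0.0132 0.1367] yaw 30.8 q [-0.09  0.62 -0.    0.95 -0.    0.94] open 0.0676 F [ 0.2 -1.2 -4.5]
move [-0.01, 0.94, 1.55, -0.01, 0.0, -0.02] rows>= 1.5
```

>>> servo_tool:
  targets:
    - [[0,0,0.9,0,0,0],[0,0,1.55,0,0,0],[0,0,1.55,0,0,0],[0,0.7,1.55,0,0,0],[0,1.2,1.55,0,0,0],[0,1.2,1.55,0,0,0]]

```text
t: 6.18
tool_pos: [0.625, 0.0791, 0.0757]
ee_rot: [-1.569, 0.004, 0.537]
force: [-0.2, -0.2, -5.4]
opening: 0.0677
```

```bash
python3 - <<'E'
from h import *
p,c=look('stub_thick','w5.png'); go(.6241,.0819,.022,30.8)
E
```

```text
stub_thick 0.97 [258. 187.] 4981 world ctr [[0.614 0.099]]
stub_thick 0.26 [  4. 340.] 216 world ctr [[ 0.492 -0.137]]
t 6.28 pos [0.6273 0.0796 0.0784] yaw 30.8 q [ 0.01  0.62 -0.17  0.78 -0.    1.04] open 0.0673 F [ 0.1  0.2 -4.3]
move [-0.03, 1.13, 0.07, 0.01, -0.0, 0.0] rows>= 0.9
```

View pics/w5.png

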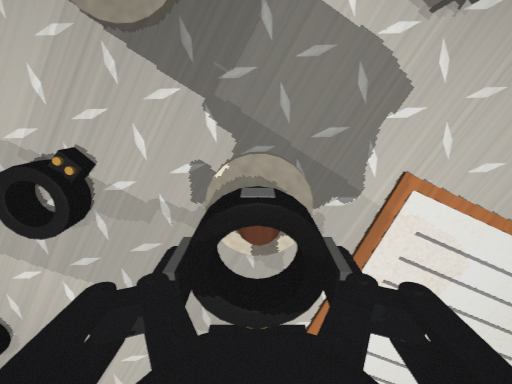

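>>> servo_tool:
  targets:
    - [[0,0.4,0,0,0,0],[0,0.75,0,0,0,0],[0,0.95,0,0,0,0],[0,1.05,0,0,0,0],[0,1.08,0,0,0,0],[0,1.08,0,0,0,0]]

```text
t: 7.02
tool_pos: [0.6271, 0.0809, 0.0243]
ee_rot: [-1.571, -0.001, 0.539]
force: [-0.6, 0.3, -4.2]
opening: 0.0676
```

>>> servo_tool:
  targets:
    - [[0,0.02,0,0,0,0],[0,0.04,0,0,0,0],[0,0.04,0,0,0,0]]

```text
t: 7.4
tool_pos: [0.6267, 0.0808, 0.0219]
ee_rot: [-1.571, 0.0, 0.539]
force: [-0.1, -0.1, -4.7]
opening: 0.0675
```

>>> servo_tool:
  targets:
    - [[0,0.02,0,0,0,0],[0,0.03,0,0,0,0],[0,0.03,0,0,0,0]]

```text
t: 7.78
tool_pos: [0.6268, 0.0808, 0.0216]
ee_rot: [-1.571, -0.0, 0.539]
force: [-3.4, -0.5, 5.0]
opening: 0.0675
```

>>> servo_tool:
  targets:
    - [[0,0,0,0,0,0],[0,0,0,0,0,0],[0,0,0,0,0,0],[0,0,0,0,0,0],[0,-0.3,0,0,0,0],[0,-0.9,0,0,0,0],[0,-1.8,0,0,0,0],[0,-2.6,0,0,0,0],[0,-2.6,0,0,0,0]]
  hand: 85

```text
t: 8.9
tool_pos: [0.6297, 0.0809, 0.1556]
ee_rot: [-1.575, -0.007, 0.539]
force: [-0.0, -0.6, -0.5]
opening: 0.0849
```

```bash
python3 - <<'E'
from h import *
p,c=look('ct_medium','w6.png'); go(.482,.008,.13,-14)
E
```

```text
ct_medium 0.85 [ 14. 115.] 1244 world ctr [[0.396 0.024]]
ct_medium 0.57 [ 98. 164.] 3046 world ctr [[0.481 0.02 ]]
t 9.0 pos [0.627  0.0808 0.1515] yaw 30.9 q [ 0.01  0.55 -0.1   0.93  0.    1.04] open 0.0849 F [ 0.3 -0.5 -0.4]
move [-3.24, 0.43, 0.24, 0.0, 8.98, 0.02] rows>= 4.2
```

View pics/w6.png

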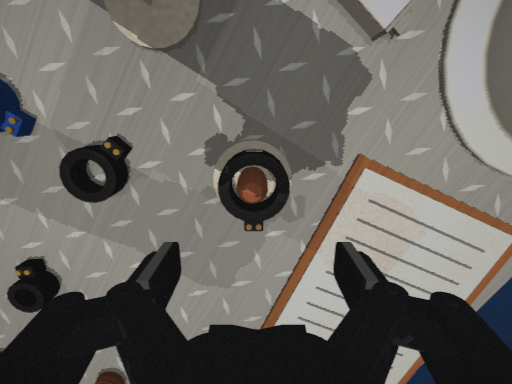

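>>> servo_tool:
  targets:
    - [[-1.6,0.2,0.1,0,4,0],[-3.2,0.4,0.2,0,9,0],[-3.2,0.4,0.2,0,9,0],[-3.2,0.4,0.2,0,9,0],[-3.2,0.4,0.2,0,9,0],[-3.2,0.4,0.2,0,9,0],[-3.2,0.4,0.2,0,9,0]]

```text
t: 9.88
tool_pos: [0.4845, 0.0075, 0.1301]
ee_rot: [-1.571, 0.0, -0.244]
force: [-0.4, -0.3, -0.1]
opening: 0.0848
```

```bash
python3 - <<'E'
from h import *
p,c=look('ct_medium','w7.png'); u,v=proj(c,[.482,.008,.02])[0];print(u,v)
q=fitring(p,c,u,v,.056,.034,75)
go(q[0],q[1],.008,np.degrees(q[2])-90)
E
```

```text
ct_medium 0.78 [245. 178.] 2409 world ctr [[0.479 0.025]]
ct_medium 0.67 [139. 208.] 3189 world ctr [[0.373 0.022]]
253.0874213970712 194.57804284396525
comp [ 223  150   58   76 2397]
ring [0.4802 0.0068] th 77.4 iou 0.862
t 9.97 pos [0.4845 0.0074 0.1303] yaw -14.0 q [-0.14  0.32 -0.52  0.72 -0.    1.68] open 0.0849 F [-0.1  0.3 -0.2]
move [-0.08, 2.45, -0.03, 0.0, -0.29, -0.0] rows>= 2.0
```

View pics/w7.png

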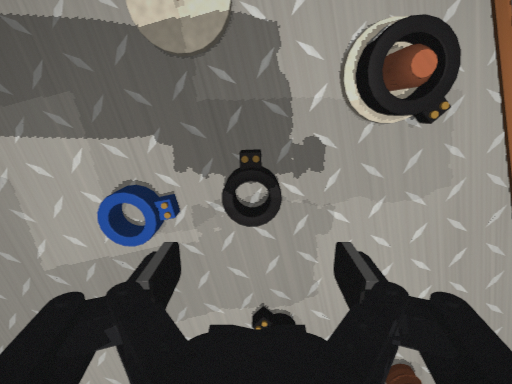

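>>> servo_tool:
  targets:
    - [[-0.08,0.8,-0.03,0,-0.3,0],[-0.08,1.65,-0.03,0,-0.3,0],[-0.08,2.1,-0.03,0,-0.3,0],[-0.08,2.3,-0.03,0,-0.3,0],[-0.08,2.36,-0.03,0,-0.3,0],[-0.08,2.36,-0.03,0,-0.3,0]]

```text
t: 10.72
tool_pos: [0.4807, 0.0067, 0.013]
ee_rot: [-1.571, -0.001, -0.22]
force: [0.4, 0.9, 0.4]
opening: 0.0852
```

>>> servo_tool:
  targets:
    - [[0,0,0,0,0,0],[0,0,0,0,0,0],[0,0,0,0,0,0],[0,0,0,0,0,0],[0,0,0,0,0,0],[0,0,0,0,0,0],[0,0,0,0,0,0]]
  hand: 30

```text
t: 11.6
tool_pos: [0.4805, 0.0067, 0.0137]
ee_rot: [-1.571, -0.001, -0.22]
force: [-1.3, 0.6, 9.7]
opening: 0.0549
```

>>> servo_tool:
  targets:
    - [[0,-0.4,0,0,0,0],[0,-1.2,0,0,0,0],[0,-2.2,0,0,0,0],[0,-2.5,0,0,0,0],[0,-2.5,0,0,0,0]]

```text
t: 12.22
tool_pos: [0.481, 0.0067, 0.1388]
ee_rot: [-1.571, -0.003, -0.22]
force: [0.1, 0.2, -1.8]
opening: 0.0548
```

```bash
python3 - <<'E'
from h import *
p,c=look('ct_medium','w8.png')
h=fithole(p,c,.034,.012)
go(.49,.26,.137,-12)
E
```

```text
ct_medium 0.94 [141. 198.] 2797 world ctr [[0.37  0.025]]
ct_medium 0.68 [248. 267.] 9621 world ctr [[ 0.454 -0.073]]
hole [ 229  237   57   33 1348] 14
ring centre [0.4818 0.0066] tool offset mm [ 2.3 -0.   0.3] iou 0.857
t 12.32 pos [0.4795 0.0069 0.1369] yaw -12.6 q [-0.14  0.31 -0.53  0.74 -0.    1.65] open 0.0545 F [ 0.3 -0.6 -1.2]
move [-0.9, -0.0, 4.99, 0.0, -0.12, -0.01] rows>= 4.1
```

>>> servo_tool:
  targets:
    - [[-0.2,0,1.2,0,0,0],[-0.4,0,2.4,0,0,0],[-0.7,0,3.6,0,0,0],[-0.9,0,4.9,0,0,0],[-0.9,0,4.9,0,0,0],[-0.9,0,4.9,0,0,0]]

```text
t: 13.08
tool_pos: [0.4884, 0.2554, 0.1358]
ee_rot: [-1.573, 0.002, -0.219]
force: [0.3, -0.0, -2.0]
opening: 0.0552
```

```bash
python3 - <<'E'
from h import *
p,c=look('stub_medium','w9.png')
b=fitbar(p,c,.481,.34,.02,.01)
h=fithole(p,c,.034,.0135)
s=r.read_state()['tool_pos'];d=b-h
go(s[0]+d[0],s[1]+d[1],.08,-12.6)
E
```

```text
stub_medium 0.78 [224. 100.] 7174 world ctr [[0.479 0.343]]
comp [210  87  28  27 581]
bar [0.4804 0.3425] iou 0.94
hole [ 229  237   57   33 1346] 4
ring centre [0.4893 0.2558] tool offset mm [-0.  -0.   1.5] iou 0.863
t 13.18 pos [0.489  0.2543 0.1365] yaw -12.7 q [ 0.35  0.43 -0.34  0.8  -0.    2.14] open 0.0551 F [ 1.1 -0.4 -0.8]
move [-0.55, 1.13, 1.66, 0.02, -0.02, -0.02] rows>= 1.7
```

View pics/w9.png

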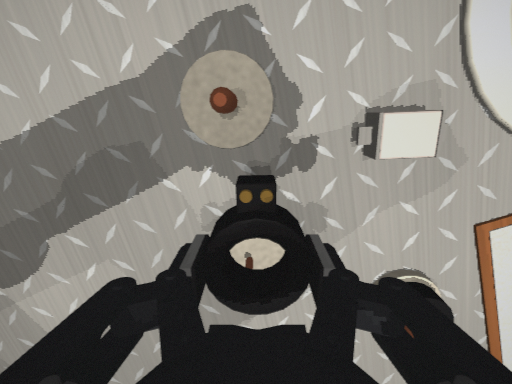

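>>> servo_tool:
  targets:
    - [[-0.3,0,0.9,0,0,0],[-0.55,0,1.66,0,0,0],[-0.55,0,1.66,0,0,0],[-0.55,0.6,1.66,0,0,0],[-0.55,1.2,1.66,0,0,0],[-0.55,1.7,1.66,0,0,0],[-0.55,2.0,1.66,0,0,0],[-0.55,2.12,1.66,0,0,0],[-0.55,2.12,1.66,0,0,0]]

```text
t: 14.3
tool_pos: [0.4813, 0.3423, 0.0316]
ee_rot: [-1.571, -0.0, -0.221]
force: [-0.5, -0.1, -2.0]
opening: 0.0554
```

>>> servo_tool:
  targets:
    - [[0,0.03,0,0,0,0],[0,0.05,0,0,0,0],[0,0.05,0,0,0,0]]

```text
t: 14.68
tool_pos: [0.4811, 0.3429, 0.0292]
ee_rot: [-1.57, -0.0, -0.22]
force: [-0.5, -0.5, -2.0]
opening: 0.0552
```

>>> servo_tool:
  targets:
    - [[0,0.03,0,0,0,0],[0,0.05,0,0,0,0],[0,0.05,0,0,0,0]]

```text
t: 15.05
tool_pos: [0.4808, 0.3427, 0.0262]
ee_rot: [-1.571, 0.0, -0.22]
force: [-0.2, 0.1, -0.8]
opening: 0.0549
```

>>> servo_tool:
  targets:
    - [[0,0.02,0,0,0,0],[0,0.02,0,0,0,0]]

```text
t: 15.3
tool_pos: [0.481, 0.3427, 0.0258]
ee_rot: [-1.571, -0.0, -0.22]
force: [-1.1, -0.4, 2.3]
opening: 0.0549
```

>>> servo_tool:
  targets:
    - [[0,0,0,0,0,0],[0,0,0,0,0,0],[0,0,0,0,0,0],[0,0,0,0,0,0],[0,0,0,0,0,0],[0,-0.3,0,0,0,0],[0,-0.9,0,0,0,0],[0,-1.8,0,0,0,0],[0,-2.4,0,0,0,0],[0,-2.4,0,0,0,0]]
  hand: 85

```text
t: 16.55
tool_pos: [0.483, 0.3439, 0.1493]
ee_rot: [-1.566, -0.005, -0.22]
force: [0.8, 0.4, 1.0]
opening: 0.085
```

```bash
python3 - <<'E'
from h import *
p,c=look('ct_medium','w10.png')
u,v=proj(c,[.4804,.3425,.03])[0]; 
cv2.imwrite('pics/w10c.png',p[100:330,100:400,::-1])
go(.469,-.166,.13,36)
E
```

```text
ct_medium 0.97 [253. 182.] 2364 world ctr [[0.483 0.352]]
ct_medium 0.7 [420. 374.] 526 world ctr [[0.636 0.054]]
t 16.65 pos [0.481  0.3427 0.1459] yaw -12.6 q [ 0.49  0.48 -0.23  0.86 -0.    2.29] open 0.0848 F [-0.8  0.3  0.2]
move [1.99, 0.31, -9.98, -0.0, -9.72, 0.01] rows>= 8.1
```

View pics/w10c.png

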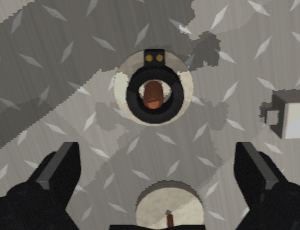

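Medium ring sits on its stub (crop ~(155,92)). On to the small ring.

>>> servo_tool:
  targets:
    - [[0.25,0,-1.2,0,-1,0],[0.5,0,-2.5,0,-2.5,0],[0.75,0,-3.7,0,-4,0],[1,0,-5,0,-5.5,0],[1.2,0.1,-6.2,0,-7,0],[1.5,0.2,-7.5,0,-8.5,0],[1.8,0.3,-8.8,0,-9.7,0],[2,0.3,-10,0,-9.7,0],[2,0.3,-10,0,-9.7,0],[2,0.3,-10,0,-9.7,0]]

```text
t: 17.9
tool_pos: [0.4683, -0.167, 0.1294]
ee_rot: [-1.568, 0.001, 0.624]
force: [-0.6, 0.7, 0.1]
opening: 0.085
```

```bash
python3 - <<'E'
from h import *
p,c=look('ct_small','w11.png'); u,v=proj(c,[.469,-.166,.02])[0];print(u,v)
q=fitring(p,c,u,v,.042,.024,126)
go(q[0],q[1],.015,np.degrees(q[2])-90)
E
```

```text
ct_small 0.84 [260. 188.] 1862 world ctr [[ 0.467 -0.161]]
258.4395252597628 194.1129205263802
comp [ 237  155   44   63 1622]
ring [ 0.4693 -0.1665] th 124.5 iou 0.849
t 18.0 pos [ 0.4686 -0.1655  0.1297] yaw 36.0 q [-0.49  0.35 -0.49  0.74  0.    0.45] open 0.0851 F [-0.7 -0.   0.5]
move [0.0, 2.29, -0.03, -0.03, 0.29, -0.01] rows>= 1.8
```

View pics/w11.png

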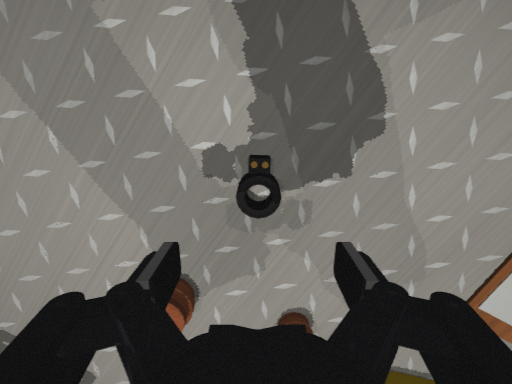

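>>> servo_tool:
  targets:
    - [[0,0.8,-0.02,0,0.1,0],[0,1.6,-0.02,0,0.1,0],[0,2.05,-0.02,0,0.1,0],[0,2.23,-0.02,0,0.1,0],[0,2.27,-0.02,0,0.1,0],[0,2.27,-0.02,0,0.1,0]]
  hand: 70

```text
t: 18.75
tool_pos: [0.4706, -0.1677, 0.0177]
ee_rot: [-1.572, -0.001, 0.618]
force: [1.0, -0.4, 1.1]
opening: 0.07
```

>>> servo_tool:
  targets:
    - [[0,0,0,0,0,0],[0,0,0,0,0,0],[0,0,0,0,0,0],[0,0,0,0,0,0],[0,0,0,0,0,0],[0,0,0,0,0,0],[0,0,0,0,0,0]]
  hand: 20

```text
t: 19.62
tool_pos: [0.4705, -0.1682, 0.0181]
ee_rot: [-1.572, -0.001, 0.617]
force: [-1.2, 2.0, 7.5]
opening: 0.0406
```

>>> servo_tool:
  targets:
    - [[0,-0.4,0,0,0,0],[0,-1.2,0,0,0,0],[0,-2.2,0,0,0,0],[0,-2.5,0,0,0,0],[0,-2.5,0,0,0,0]]

```text
t: 20.25
tool_pos: [0.4704, -0.1682, 0.1426]
ee_rot: [-1.573, -0.001, 0.617]
force: [-1.0, 0.5, -2.6]
opening: 0.0405
```

```bash
python3 - <<'E'
from h import *
p,c=look('ct_small','w12.png')
h=fithole(p,c,.024,.016)
go(.51,.105,.14,30)
E
```

```text
ct_small 0.55 [255. 240.] 6295 world ctr [[ 0.5   -0.214]]
hole [240 238  35  17 431] 4
ring centre [ 0.4687 -0.1665] tool offset mm [0.4 0.  0.9] iou 0.787
t 20.35 pos [ 0.4689 -0.1674  0.1406] yaw 35.4 q [-0.49  0.33 -0.48  0.76  0.    0.46] open 0.0405 F [-0.1  1.  -2.2]
move [3.82, 0.02, 3.97, -0.02, 1.07, -0.01] rows>= 4.4
```

>>> servo_tool:
  targets:
    - [[0.8,0,0.8,0,0.3,0],[1.6,0,1.6,0,0.6,0],[2.4,0,2.5,0,1,0],[3.2,0,3.3,0,1,0],[3.8,0,4,0,1,0],[3.8,0,4,0,1,0],[3.8,0,4,0,1,0]]

```text
t: 21.22
tool_pos: [0.5078, 0.105, 0.1403]
ee_rot: [-1.57, 0.003, 0.531]
force: [-0.1, 0.3, -1.6]
opening: 0.0407
```

```bash
python3 - <<'E'
from h import *
p,c=look('stub_thin','w13.png')
b=fitbar(p,c,.465,.18,.008,.003)
h=fithole(p,c,.024,.0178)
s=r.read_state()['tool_pos'];d=b-h
go(s[0]+d[0],s[1]+d[1],.09,30.4)
E
```

```text
stub_thin 0.63 [258.  93.] 6969 world ctr [[0.463 0.183]]
stub_thin 0.21 [256. 240.] 6176 world ctr [[0.533 0.059]]
comp [242 194  14  15 153]
bar [0.465 0.18 ] iou 0.0
hole [    0   181   512   203 43636] 0
ring centre [0.4977 0.122 ] tool offset mm [-0.2  0.  20.7] iou 0.014
t 21.32 pos [0.5083 0.1042 0.141 ] yaw 30.3 q [ 0.06  0.37 -0.42  0.78 -0.    1.1 ] open 0.0404 F [-0.5 -0.2 -1.3]
move [0.02, 1.02, 1.33, -0.01, -0.02, -0.02] rows>= 1.3
```

View pics/w13.png

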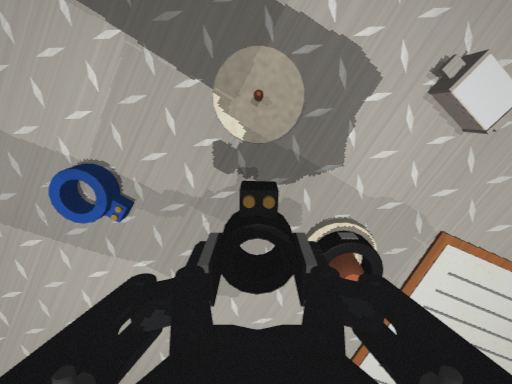

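```bash
sed -i 's/st\[i,4\]>150/st[i,4]>40/; s/i=l\[int(v),int(u)\]/i=l[246,257]/' h.py; python3 - <<'E'
from h import *
p=cv2.imread('pics/w13.png')[:,:,::-1];c=r.get_calibration('wrist')
b=fitbar(p,c,.463,.182,.008,.003)
h=fithole(p,c,.024,.0178)
s=r.read_state()['tool_pos'];d=b-h
go(s[0]+d[0],s[1]+d[1],.09,30.4)
E
```

```text
comp [254  89   9  13  89]
bar [0.4648 0.18  ] iou 0.85
hole [240 238  35  17 432] 4
ring centre [0.5068 0.1061] tool offset mm [-0.4  0.   2.5] iou 0.795
t 21.32 pos [0.5083 0.1042 0.141 ] yaw 30.3 q [ 0.06  0.37 -0.42  0.78 -0.    1.1 ] open 0.0404 F [-0.5 -0.2 -1.3]
move [0.02, 1.02, 1.7, -0.01, -0.02, -0.02] rows>= 1.6
```

>>> servo_tool:
  targets:
    - [[0,0,0.9,0,0,0],[0,0,1.7,0,0,0],[0,0,1.7,0,0,0],[0,0.6,1.7,0,0,0],[0,1.0,1.7,0,0,0],[0,1.0,1.7,0,0,0],[0,1.0,1.7,0,0,0]]

```text
t: 22.2
tool_pos: [0.4669, 0.1777, 0.0925]
ee_rot: [-1.571, -0.001, 0.529]
force: [0.2, -0.1, -1.2]
opening: 0.0406
```

```bash
python3 - <<'E'
from h import *
p,c=look('stub_thin','w14.png')
cv2.imwrite('pics/w14c.png',p[120:320,150:370,::-1])
fithole(p,c,.024,.0178); go(.4648,.18,.03,30.4)
E
```

```text
stub_thin 0.8 [253. 180.] 4831 world ctr [[0.453 0.197]]
hole [240 238  35  17 436] 6
ring centre [0.4654 0.18  ] tool offset mm [-0.5 -0.   2.4] iou 0.79
t 22.3 pos [0.467  0.1782 0.0928] yaw 30.3 q [ 0.22  0.4  -0.53  0.64 -0.    1.26] open 0.0402 F [ 0.7 -0.7 -2. ]
move [-0.02, 1.26, 0.05, 0.01, -0.01, 0.02] rows>= 1.0
```

View pics/w14c.png

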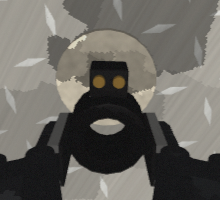

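>>> servo_tool:
  targets:
    - [[0,0.4,0,0,0,0],[0,0.75,0,0,0,0],[0,1.0,0,0,0,0],[0,1.12,0,0,0,0],[0,1.17,0,0,0,0],[0,1.17,0,0,0,0]]

```text
t: 23.05
tool_pos: [0.4662, 0.1786, 0.0337]
ee_rot: [-1.571, -0.0, 0.53]
force: [-0.1, 0.8, -1.4]
opening: 0.0404
```

>>> servo_tool:
  targets:
    - [[0,0.03,0,0,0,0],[0,0.05,0,0,0,0],[0,0.05,0,0,0,0]]

```text
t: 23.42
tool_pos: [0.466, 0.1785, 0.031]
ee_rot: [-1.571, -0.0, 0.53]
force: [0.2, 0.3, -1.4]
opening: 0.0406
```

>>> servo_tool:
  targets:
    - [[0,0.02,0,0,0,0],[0,0.03,0,0,0,0],[0,0.03,0,0,0,0]]

```text
t: 23.8
tool_pos: [0.4661, 0.1786, 0.0302]
ee_rot: [-1.571, -0.0, 0.53]
force: [-1.8, -1.3, 6.8]
opening: 0.0405
```

Contact. Release and retreat.

>>> servo_tool:
  targets:
    - [[0,0,0,0,0,0],[0,0,0,0,0,0],[0,0,0,0,0,0],[0,0,0,0,0,0],[0,0,0,0,0,0],[0,-0.3,0,0,0,0],[0,-0.9,0,0,0,0],[0,-1.8,0,0,0,0],[0,-2.8,0,0,0,0],[0,-3.4,0,0,0,0]]
  hand: 70

```text
t: 25.05
tool_pos: [0.4669, 0.1788, 0.2031]
ee_rot: [-1.572, -0.004, 0.53]
force: [-0.5, 0.5, 0.3]
opening: 0.0701
```

>>> servo_tool:
  targets:
    - [[0,0,-1.2,0,0,0],[0,0,-2.4,0,0,0],[0,0,-3.6,0,0,0],[0,0,-4.8,0,0,0],[0,0,-4.8,0,0,0],[0,0,-4.8,0,0,0]]

```text
t: 25.8
tool_pos: [0.5868, -0.0284, 0.1998]
ee_rot: [-1.57, 0.0, 0.53]
force: [0.2, 1.2, 0.1]
opening: 0.0698
```

```bash
python3 - <<'E'
from h import *
a=r.capture('scene')[120:300,70:430,::-1];b=r.capture('top')[90:270,80:440,::-1]
cv2.imwrite('pics/fin.png',cv2.resize(np.vstack([a,b]),None,fx=1.66,fy=1.66,interpolation=cv2.INTER_CUBIC)); go(.5,.1,.2,30)
E
```

```text
t 25.9 pos [ 0.5866 -0.0274  0.1998] yaw 30.5 q [-0.17  0.43 -0.16  0.98  0.    0.87] open 0.0699 F [-0.1  0.7 -0. ]
move [-0.2, -0.0, 3.07, -0.01, 0.09, -0.0] rows>= 2.5
```

View pics/fin.png

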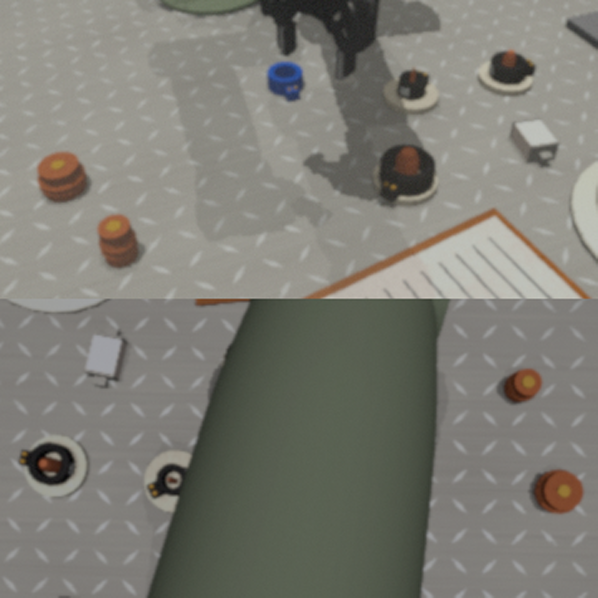

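All three rings lie flat on the feet with the bars through them. The insulators, fuse-link and blue ring are in place, and the arm is clear.

```bash
python3 -c "
from station import r
print(r.hand_in())"
```

```text
the job is handed in; nothing more can be done
None
```

The three ring current transformers are on their stubs: large on thick, medium on middle and small on thin. I placed them in that order and handed the job in at about 26 s of the 104 s allowed.

- **Set down:** I lowered each ring slowly until the wrist force showed it touching the foot, with a change of about 4 to 10 N, and only then opened the fingers.
- **Final pictures:** Each bar stands through its ring and all three rings lie flat. The insulators, the fuse-link and the blue look-alike appear where they were at the start. The arm is clear and touching nothing.
- **Limits of the last check:** In the final top picture the arm hid the large ring and part of the small one. The scene picture shows both seated, and a wrist picture right after the large ring's release showed it on its stub.
- **Failed readings:** The first fit of the thick foot failed because of a shadow, and the first fit of the thin bar and small ring failed too. I refitted on the copper bar and the ring's bore, and those results agreed with the pictures.

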